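# Clamp a fragile circuit board on the inspection stage

## Robot

A 6-joint arm with a two-finger parallel gripper is mounted at the origin on the work surface. World frame = base frame: x ahead of the robot, y to its left, z up, the work surface at z = 0. Lengths are in m, angles in rad, forces in N, time in s.
With the tool pointing down it reaches from about 0.425 to 0.95 m from the base axis. Payload 3.5 kg.
Tool frame: the origin (TCP) lies at the very end of the fingers, on their centre line; the grasp point (between the pads) lies 19 mm behind it (ctrl.pinch_z is the distance from the TCP to the grasp point, in m); z points along the fingers, y is the line along which they close (so a half turn about z gives the same grasp; the last joint's range is limited). The gripper opens to 85 mm and grips with 20 to 120 N. Pads are 22 mm wide; open, the fingers measure 114 mm over their backs; the gripper's body (76 mm by 85 mm) begins 54 mm behind the grasp point. The pads swing forward as they close: fully open they stand 13 mm farther back than shut.
Start: joints at [1.162, 0.286, 1.577, -0, 1.279, -0.15], TCP at [0.173, 0.653, 0.198] pointing down, gripper open.
Joint ranges: [-2.77, 2.77], [-0.9, 2.22], [0.21, 2.48], [-1.53, 4.67], [0.24, 2.81], [-2.84, 2.84]. Speed limits (rad/s): [2.79, 2.79, 3.14, 3.14, 3.14, 3.14].

## Interface

Orientations are given as a unit quaternion [x, y, z, w].
In Python, from plant import ctrl gives the robot as it stands. The module is installed in compiled form; this text tells all that it offers.
- The arm moves only by the shell command python3 -m crank 'ROWS' [OPENING] [FORCE]. ROWS is JSON, a list of rows, each a list of 6 numbers: the shift along the tool's x, y, z in cm, then the turn, a rotation vector about the tool's x, y, z in rad. In form: [[tx, ty, tz, rx, ry, rz], ...]. A call has 1 to 10 rows; each row is the pose to reach, as a shift and turn from the pose commanded when the call began, along the tool's axes at that moment; what a row does not reach only later rows make up. A row lasts 1/10 s, in which the tool goes at most 50 mm and 8.59 degrees, less where a joint would pass 70% of its speed; a pose out of reach is approached as far as the arm can. A call with a gripper value outside its range is refused whole. OPENING is the opening, from 0 (shut) to 1 (fully open), set as the call begins (- or left out, the last holds). The fingers move at their own pace and stop on an object; FORCE is the grip in N (left out, the last holds). Time passes only in rows, so rows that repeat a pose let the fingers close. It gives the time, the measured TCP pose, the force, the opening and the grip force at its end, in the units of the state.
- ctrl.get_state(): the state, without advancing time (a new reading comes with each control period).
- ctrl.read_camera(name): name is "scene" or "top"; returns (picture, depth): 384x512x3 uint8, blue, green, red; 384x512 float32, m along the optical axis (not along the pixel's ray), 0 where there is no reading.
- ctrl.camera_info(name): a dict with "K" (3x3 intrinsics, pixels), "k1" (the pictures are not rectified: a ray, as slopes to the right and down, at radius r is drawn at 1 + k1 r^2 times it, then the intrinsics apply), "origin" and "orientation" of the camera in the world. Camera axes: x right, y down, z forward; pixel columns grow to the right and rows downward; lengths in m; the calibration is good to about 2 mm. A picture is of the moment at which its call begins. camera_info takes no time and is no camera call.
- ctrl.sign_off(): hands the job in; it is judged then, once.
The state is a dict: "time": time; "qpos": joint angles; "dq": joint speeds; "joint_efforts": joint torques, N m; "eef_pos": TCP position; "tcp_rot": TCP orientation; "contact_force": force on the tool from outside, world axes, zero at the start; "wrist_torque": the same for the moment, N m; "opening": opening from 0.0 (shut) to 1.0 (fully open); "finger_force": force on a finger pad.
Only numpy, scipy, OpenCV 4.12 (cv2) and the standard library are available. Lean on these libraries where they do the work, as an engineer would, in place of code of your own. Each camera call takes 0.05 s, during which the arm holds its last target. There are 200 camera calls.

## Task

Pick up the green circuit board in the orange frame without squeezing it hard (its frame cracks at more than about 45 N of grip) and set it down softly, flat and straight, in the middle of the white outline on the black inspection stage, either way round. Then gently lower the hold-down lever by its red knob all the way, so that its sprung rubber foot rests on the end of the board. Leave the blue board, the remote, the meter and the bottle where they are.

Things in the scene. Friction and masses are not known exactly. Their poses are not given: they have to be found in the camera images.
- board: Green circuit board in an orange plastic frame, 120 (x) x 50 (y) x 16 mm (z), 90 to 180 g, flat on the mat; chip and white connector rise 4 mm above its middle. Origin: centre of its underside; x along its length, z up. The frame cracks if gripped above about 45 N; 20 to 35 N across the 50 mm width is safe and enough. Do not drop it (over 10 mm) or press it on the stage (over 60 N).
- other_board: Board of the same shape with a grey frame and blue circuit, to be left alone. It lies beside the first one, about 130 mm away centre to centre, on either side. Same axes.
- mat: Black rubber mat, 190 (x) x 280 (y) x 6 mm thick, fixed, with a grey dividing line; both boards lie on it. Origin: centre of its underside on the table.
- stage: Black inspection stage, fixed: base plate 270 x 130 x 14 mm, reaching from x = -110 to +160 mm in its own frame. Origin on the table; its x axis is the long direction and points from the outline to the lever's hinge.
- stage_mark (a point): Centre of the white outline (142 x 72 mm, painted) on the stage's top face, 14 mm above the table, at x = -30 mm in the stage's frame. The board's origin belongs here with its length along the stage's x axis. Axes as the stage. The raised lever overhangs no nearer than about 75 mm from this point: come in from the other end or from above.
- lever_hinge (a point): Centre of the hold-down lever's hinge pin, between two aluminium cheeks (46 mm wide overall, 78 mm high), 64 mm above the table, at x = +135 mm in the stage's frame. The pin lies along the stage's y axis.
- lever (a joint): Lever angle q (rad). 0: raised, 83 degrees above level; 1.45: fully down on its stop, level. Starts at 0 to 0.25. Arm 18 x 12 mm; the knob is at x = -145 cos(1.45 - q), z = +145 sin(1.45 - q) mm from the hinge along the stage's axes. It stays where it is left; 3 to 6 N moves it. A sprung foot (121 mm from the hinge) meets the board 0.04 rad before the stop, then presses with 2 N.
- lever_knob (a point): Centre of the red ball knob, 28 mm diameter, on the free end of the lever, 145 mm from the hinge. It can be pushed down from above or pinched from both sides. Fully down it is 64 mm above the table, over the board.
- remote: Black remote, 45 x 140 x 14 mm, to be left alone. Origin: centre of its underside.
- meter: Blue hand meter, 85 x 170 x 42 mm, to be left alone. Origin: centre of its underside.
- bottle: Clear bottle with a blue cap, 56 mm diameter, 150 mm high, to be left alone. Origin: centre of its underside.
Things that resemble listed ones, but are neither listed nor needed, are in the scene too. There is more than one size of the board; the job needs the middle-sized.

How it is judged:
By the outcome, as a careful person would: the job done as asked, in the order asked, and still so for the second after the job is handed in, with the robot touching nothing.
It also fails if it takes over 58 s, if anything falls off the work surface, if the arm or the gripper's body presses on something with over 40 N, if the wrist force passes 120 N, or if a joint passes its speed limit or range.

## Working session

There is one attempt and no reset: what is moved stays moved. The work goes in short steps, Python scripts to look and compute and a shell command to move; the robot and the scene stay as the last step left them, time stands still between calls to the robot, and variables do not carry over. Pictures are saved under pics/ and viewed, at most 10 in all, crops included, and the job is handed in when it is done.

```bash
mkdir -p pics
python3 - <<'E'
from plant import ctrl
import cv2,numpy as np
s=ctrl.get_state();print(s)
for n in("scene","top"):
    p,d=ctrl.read_camera(n);i=ctrl.camera_info(n);print(n,i)
    cv2.imwrite(f"pics/{n}0.png",p);np.savez(f"{n}0.npz",p=p,d=d,K=i["K"],k1=i["k1"],o=i["origin"],q=i["orientation"])
E
```

```text
{'time': 0.0, 'qpos': array([ 1.16198266e+00,  2.87201367e-01,  1.57818566e+00, -5.57719471e-05,
        1.27859714e+00, -1.50008611e-01]), 'dq': array([ 6.44140770e-04, -1.53204677e-03,  1.48858858e-03,  1.92776861e-03,
       -8.46645424e-05, -1.47057805e-03]), 'joint_efforts': array([ 1.47498686e-03, -4.05982411e+01, -2.92624766e+01, -3.39497467e-05,
        5.98706290e-03,  7.56525338e-06]), 'eef_pos': array([0.17244387, 0.65183525, 0.19701878]), 'tcp_rot': array([ 1.29033602e-01,  9.91639501e-01, -1.15674312e-03, -3.04117766e-04]), 'contact_force': array([0.90239765, 0.80444141, 0.28301353]), 'wrist_torque': array([-0.00494823,  0.00389509, -0.03617248]), 'finger_force': 0.0, 'opening': 1.000181089529097}
scene {'K': array([[413.33186944,   0.        , 254.60389797],
       [  0.        , 413.33186944, 185.79877382],
       [  0.        ,   0.        ,   1.        ]]), 'k1': -0.042726585793992106, 'origin': array([ 1.5241901 , -0.52630725,  0.80243991]), 'orientation': array([ 0.7266744 ,  0.47916041, -0.27372611, -0.40917433])}
top {'K': array([[393.12795821,   0.        , 249.60645982],
       [  0.        , 393.12795821, 183.81347029],
       [  0.        ,   0.        ,   1.        ]]), 'k1': -0.07351639175536831, 'origin': array([ 0.35724681, -0.09211825,  1.09645494]), 'orientation': array([ 0.71254552, -0.69478491,  0.08109113, -0.05456217])}
```

View pics/scene0.png

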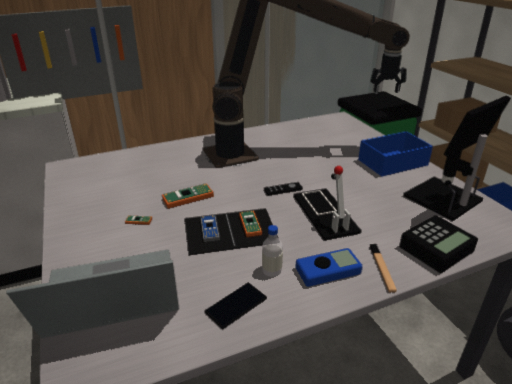

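View pics/top0.png

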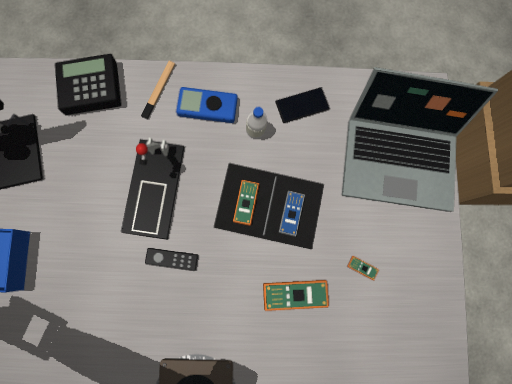

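The top view shows the green/orange board at (246,202), beside the blue one at (291,213). The outline is at (150,207) and the red knob at (141,149). The scene view has the board at (250,222), the outline at (320,203) and the knob at (338,170).

```bash
cat > h.py <<'E'
import numpy as np,cv2
from scipy.spatial.transform import Rotation as R
def load(f): 
    z=np.load(f);return {k:z[k] for k in z}
def grab(n,f):
    from plant import ctrl
    p,d=ctrl.read_camera(n);i=ctrl.camera_info(n)
    np.savez(f,p=p,d=d,K=i["K"],k1=i["k1"],o=i["origin"],q=i["orientation"]);return load(f)
def rays(c,uv):
    n=cv2.undistortPoints(np.asarray(uv,float).reshape(-1,1,2),c['K'],np.array([float(c['k1']),0,0,0])).reshape(-1,2)
    return R.from_quat(c['q']).apply(np.c_[n,np.ones(len(n))])
def world(c,uv):      # by depth
    uv=np.asarray(uv);return c['o']+rays(c,uv)*c['d'][uv[:,1],uv[:,0]][:,None]
def onplane(c,uv,z):
    r=rays(c,uv);return c['o']+r*((z-c['o'][2])/r[:,2])[:,None]
def two(c1,u1,c2,u2): # triangulate -> midpoint, gap
    a,b=rays(c1,[u1])[0],rays(c2,[u2])[0]
    t=np.linalg.lstsq(np.c_[a,-b],c2['o']-c1['o'],rcond=None)[0]
    p,q=c1['o']+a*t[0],c2['o']+b*t[1];return (p+q)/2,np.linalg.norm(p-q)
def mask(c,kind,box):
    h=cv2.cvtColor(c['p'],cv2.COLOR_BGR2HSV).astype(int);H,S,V=h[...,0],h[...,1],h[...,2]
    m={'orange':(H>3)&(H<20)&(S>130)&(V>70),'board':(H>3)&(H<95)&(S>70)&(V>50),'red':((H<5)|(H>172))&(S>150)&(V>70),
       'white':(S<60)&(V>120),'blue':(H>95)&(H<130)&(S>80)&(V>60)}[kind]
    o=np.zeros(m.shape,bool);x0,y0,x1,y1=box;o[y0:y1,x0:x1]=m[y0:y1,x0:x1];v,u=np.nonzero(o);return np.c_[u,v]
def rect(P):
    (c,s,a)=cv2.minAreaRect((P[:,:2]*1000).astype(np.float32));return np.round(c,1),np.round(s,1),round(a,2)
E
python3 - <<'E'
from h import *
t,s=load('top0.npz'),load('scene0.npz')
B={'board':((228,175,262,230),(236,204,266,240)),'orange':((228,175,262,230),(236,204,266,240)),'white':((128,175,170,238),(300,188,338,216)),'red':((130,138,152,160),(330,162,346,178)),'blue':((275,185,310,240),(198,210,222,245))}
for k,(bt,bs) in B.items():
    for n,c,b in(('top',t,bt),('scene',s,bs)):
        uv=mask(c,k,b);W=world(c,uv);ok=c['d'][uv[:,1],uv[:,0]]>0;W=W[ok]
        print(k,n,len(uv),'px',uv.mean(0).round(1),'medW',np.median(W,0).round(4),'z5-95',np.percentile(W[:,2],[5,50,95]).round(4),'rect(depth)',rect(W))
        z={'board':.022,'orange':.022,'white':.014,'blue':.022}.get(k)
        if z: print('   rect(plane)',rect(onplane(c,uv,z)))
def show(c,b,f):
    x0,y0,x1,y1=b;return cv2.resize(c['p'][y0:y1,x0:x1],(390,560) if 0 else (395,590),interpolation=cv2.INTER_NEAREST)
cv2.imwrite('pics/crop.png',np.hstack([show(t,(115,130,195,250),0),show(t,(215,160,295,280),0)]))
E
```

```text
board top 694 px [245.8 202.1] medW [ 0.518  -0.1219  0.0201] z5-95 [0.0061 0.0201 0.0237] rect(depth) (array([ 517.6, -121.2]), array([ 53.3, 125. ]), 79.69)
   rect(plane) (array([ 515.5, -120.7]), array([ 52.5, 123.2]), 79.87)
board scene 330 px [250.6 224.4] medW [ 0.5447 -0.127   0.019 ] z5-95 [0.0046 0.019  0.0225] rect(depth) (array([ 514.2, -117.6]), array([ 58. , 143.3]), 78.68)
   rect(plane) (array([ 531.7, -124.9]), array([ 54.2, 135.8]), 79.43)
orange top 208 px [246.  203.6] medW [ 0.5095 -0.1245  0.0189] z5-95 [0.004  0.0189 0.0226] rect(depth) (array([ 516.8, -120.9]), array([ 52.2, 122.2]), 79.69)
   rect(plane) (array([ 515.5, -120.7]), array([ 51.5, 122.1]), 79.81)
orange scene 136 px [250.9 226.8] medW [ 0.5628 -0.1346  0.0169] z5-95 [0.0042 0.0169 0.0213] rect(depth) (array([ 519.2, -119. ]), array([ 55.8, 132.6]), 79.66)
   rect(plane) (array([ 532. , -124.5]), array([ 52.7, 131.2]), 79.56)
white top 422 px [145.9 207.6] medW [0.4963 0.1629 0.0119] z5-95 [-0.0033  0.0119  0.0159] rect(depth) (array([501.3, 152.3]), array([181.9, 113.3]), 4.77)
   rect(plane) (ar
[... 341 characters left out ...]
95 [0.0232 0.2083 0.2125] rect(depth) (array([637.5, 158.2]), array([103.7,  25.8]), 40.48)
red scene 50 px [338.3 169.6] medW [0.6202 0.1277 0.2038] z5-95 [0.1922 0.2038 0.2116] rect(depth) (array([619.2, 128.5]), array([21.1, 14.4]), 56.89)
blue top 446 px [291.6 213.1] medW [ 0.4905 -0.2491  0.0209] z5-95 [0.0172 0.0209 0.0243] rect(depth) (array([ 489.6, -248.9]), array([ 43., 112.]), 78.37)
   rect(plane) (array([ 489.6, -248.6]), array([ 42.5, 112.4]), 77.82)
blue scene 181 px [209.1 226.5] medW [ 0.5012 -0.2527  0.0202] z5-95 [0.0177 0.0202 0.0226] rect(depth) (array([ 492.7, -249.9]), array([ 42.7, 113.6]), 78.06)
   rect(plane) (array([ 495.6, -250.7]), array([ 42.7, 111.5]), 78.25)
```

View pics/crop.png

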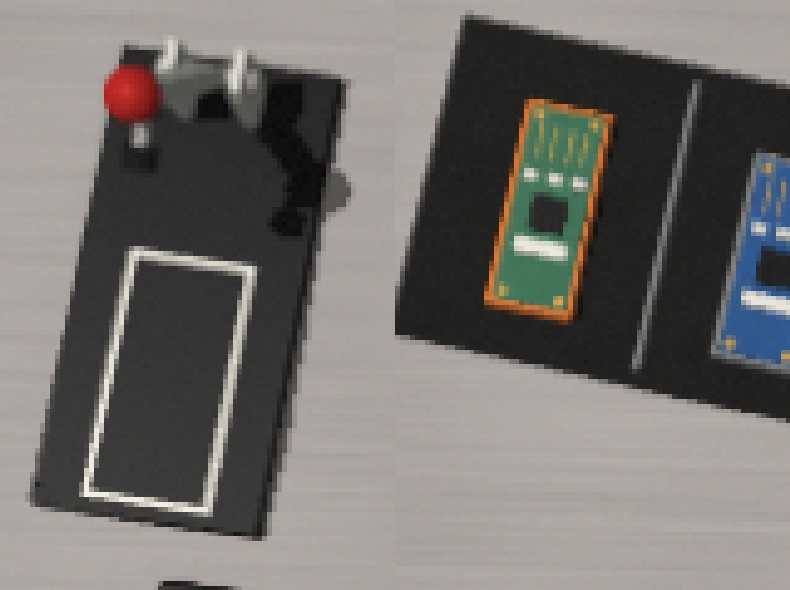

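The enlarged top view shows the outline as a clean frame with corners near (141,180), (167,184), (158,234) and (132,231). The board edges are sharp. Next I'll isolate the outline and triangulate.

```bash
cat >> h.py <<'E'
def proj(c,P):
    Q=R.from_quat(c['q']).inv().apply(np.atleast_2d(P)-c['o']);n=Q[:,:2]/Q[:,2:]
    n=n*(1+float(c['k1'])*(n**2).sum(1,keepdims=True));return n*[c['K'][0,0],c['K'][1,1]]+c['K'][:2,2]
def inpoly(uv,poly): 
    return np.array([cv2.pointPolygonTest(np.float32(poly),(float(a),float(b)),False)>=0 for a,b in uv])
E
python3 - <<'E'
from h import *
t,s=load('top0.npz'),load('scene0.npz')
poly=np.array([(141.3,180.2),(167,183.9),(157.9,234.5),(131.6,230.6)]);ctr=poly.mean(0);big=ctr+(poly-ctr)*1.06
C=[]
for n,c,pl in(('top',t,big),('scene',s,None)):
    if pl is None:
        P=onplane(t,poly,.014);P=P.mean(0)+(P-P.mean(0))*1.08;pl=proj(s,P)
    g=c['p'].max(2);b=np.floor([*pl.min(0),*pl.max(0)]).astype(int)
    v,u=np.mgrid[b[1]:b[3]+1,b[0]:b[2]+1];uv=np.c_[u.ravel(),v.ravel()];uv=uv[inpoly(uv,pl)]
    val=g[uv[:,1],uv[:,0]];uv=uv[val>(val.min()+val.max()*1.)/2];W=world(c,uv);W=W[c['d'][uv[:,1],uv[:,0]]>0]
    print(n,len(uv),val.min(),val.max(),'z',np.percentile(W[:,2],[10,50,90]).round(4),'plane',rect(onplane(c,uv,.014)),'depth',rect(W))
    bx=cv2.boxPoints(cv2.minAreaRect(onplane(c,uv,.014)[:,:2].astype(np.float32)*1000))/1000;C.append((c,bx))
(c1,b1),(c2,b2)=C
for p in b1:
    q=b2[np.argmin(np.linalg.norm(b2-p,axis=1))];u1=proj(t,[*p,.014])[0];u2=proj(s,[*q,.014])[0];print('outline corner',p,q,two(t,u1,s,u2))
# board top centroid via board mask interior (green) in both
for nm,f in(('green',lambda h:(h[...,0]>40)&(h[...,0]<90)&(h[...,1]>70)),):
  m=[]
  for c,b in((t,(228,175,262,230)),(s,(236,204,266,240))):
    h=cv2.cvtColor(c['p'],cv2.COLOR_BGR2HSV);k=np.zeros(h.shape[:2],np.uint8);k[b[1]:b[3],b[0]:b[2]]=f(h)[b[1]:b[3],b[0]:b[2]]
    k=np.c_[np.nonzero(k)[::-1]];r=cv2.minAreaRect(k.astype(np.float32));m.append(r[0]);print(nm,r,'plane',rect(onplane(c,k,.022)),'z',np.median(world(c,k)[:,2]))
  print(two(t,m[0],s,m[1]))
ut,us=[141.1,148.2],[338.3,169.6]
k=mask(t,'red',(134,141,150,157));print('red',np.median(k,0),cv2.minEnclosingCircle(k.astype(np.float32)));k2=mask(s,'red',(330,162,346,178));print(cv2.minEnclosingCircle(k2.astype(np.float32)))
print('knob',two(t,cv2.minEnclosingCircle(k.astype(np.float32))[0],s,cv2.minEnclosingCircle(k2.astype(np.float32))[0]))
E
```

```text
top 273 48 241 z [0.0101 0.0129 0.0156] plane (array([496.1, 146.1]), array([ 73.2, 142.8]), 83.19) depth (array([496.4, 146.6]), array([ 74.2, 143.2]), 83.47)
scene 138 11 166 z [0.0071 0.012  0.0147] plane (array([495.3, 145.4]), array([ 74.3, 152.8]), 82.77) depth (array([524.1, 142.9]), array([ 77.6, 261.3]), 82.91)
outline corner [0.42086583 0.11821098] [0.4148708  0.11812887] (array([0.42018048, 0.11637897, 0.01768516]), np.float64(0.002372951937548911))
outline corner [0.56266624 0.10128479] [0.56644905 0.09890103] (array([0.56306011, 0.10148538, 0.01118166]), np.float64(0.0006497202025815845))
outline corner [0.5713479  0.17401598] [0.57579964 0.17261386] (array([0.57208259, 0.17503267, 0.01092037]), np.float64(0.0005512657269326987))
outline corner [0.4295475  0.19094217] [0.42422137 0.1918417 ] (array([0.42905214, 0.18942542, 0.01744706]), np.float64(0.0012949078194396852))
green ((245.8979034423828, 202.11009216308594), (14.266225814819336, 38.987483978271484), 11.888657569885254) plane (array([ 515.7, -121.3]), array([ 39.4, 108.8]), 79.75) z 0.020799408630257643
green ((250.00003051757812, 221.00001525878906), (21.50348663330078, 11.384199142456055), 71.56504821777344) plane (array([ 522.2, -122.2]), array([ 37.2, 106.5]), 79.26) z 0.020012691443858532
(array([ 0.51633481, -0.12039148,  0.01646686]), np.float64(0.0021279961712115285))
red [141. 149.] ((141.0, 148.5), 5.852449893951416)
((338.1470642089844, 169.6764678955078), 3.9119811058044434)
knob (array([0.61011841, 0.13415849, 0.19706633]), np.float64(0.00030111452042228))
```

```bash
cat > goal.py <<'E'
import sys
from h import *
from plant import ctrl
s=ctrl.get_state();T=R.from_quat(s['tcp_rot'])
def go(x,y,z,deg,p=None):
    a=np.radians(deg);ey=np.array([np.cos(a),np.sin(a),0]);ez=np.array([0,0,-1.]);G=R.from_matrix(np.c_[np.cross(ey,ez),ey,ez])
    print('row',(T.inv().apply(np.array([x,y,z])-s['eef_pos'])*100).round(2),(T.inv()*G).as_rotvec().round(4))
print('t',round(s['time'],2),'pos',s['eef_pos'].round(4),'yaw_y',np.degrees(np.arctan2(*T.apply([0,1,0])[[1,0]])).round(2),'tilt',T.apply([0,0,1]).round(4),'F',s['contact_force'].round(1),'open',round(s['opening'],3),'grip',round(s['finger_force'],1),'q',s['qpos'].round(2))
for a in sys.argv[1:]: go(*map(float,a.split(',')))
E
python3 goal.py .44,.25,.22,79.8 .5155,-.121,.16,79.8 .5155,-.121,.009,79.8
```

```text
t 0.1 pos [0.1724 0.6519 0.1971] yaw_y 75.17 tilt [-9.e-04 -2.e-03 -1.e+00] F [ 0.1 -0.4 -0.8] open 1.001 grip 0.0 q [ 1.16  0.29  1.58 -0.    1.28 -0.15]
row [-36.15 -32.01  -2.23] [-0.0022 -0.0004 -0.0808]
row [-52.95 -65.93   3.84] [-0.0022 -0.0004 -0.0808]
row [-52.95 -65.9   18.94] [-0.0022 -0.0004 -0.0808]
```

```bash
python3 -m crank '[[-36.2,-32,-2.2,-0.002,0,-0.08],[-36.2,-32,-2.2,-0.002,0,-0.08],[-36.2,-32,-2.2,-0.002,0,-0.08],[-36.2,-32,-2.2,-0.002,0,-0.08],[-36.2,-32,-2.2,-0.002,0,-0.08],[-36.2,-32,-2.2,-0.002,0,-0.08],[-36.2,-32,-2.2,-0.002,0,-0.08],[-36.2,-32,-2.2,-0.002,0,-0.08],[-36.2,-32,-2.2,-0.002,0,-0.08],[-36.2,-32,-2.2,-0.002,0,-0.08]]' 1; python3 goal.py .5155,-.121,.15,79.8
```

```text
time: 1.1
eef_pos: [0.4418, 0.2479, 0.2203]
tcp_rot: [0.09, 0.996, 0.001, 0.0]
contact_force: [0.1, 0.1, -0.7]
opening: 1.002
finger_force: 0.0
t 1.1 pos [0.4418 0.2479 0.2203] yaw_y 79.64 tilt [ 5.0e-04  1.4e-03 -1.0e+00] F [ 0.1  0.1 -0.7] open 1.002 grip 0.0 q [ 0.31 -0.11  1.96  0.    1.29 -1.08]
row [-13.88 -34.97   6.98] [ 0.0015  0.0002 -0.0027]
```

```bash
python3 -m crank '[[-13.9,-35,7,0.001,0,-0.003],[-13.9,-35,7,0.001,0,-0.003],[-13.9,-35,7,0.001,0,-0.003],[-13.9,-35,7,0.001,0,-0.003],[-13.9,-35,7,0.001,0,-0.003],[-13.9,-35,7,0.001,0,-0.003],[-13.9,-35,7,0.001,0,-0.003],[-13.9,-35,7,0.001,0,-0.003],[-13.9,-35,7,0.001,0,-0.003],[-13.9,-35,7,0.001,0,-0.003]]'; python3 goal.py .5155,-.121,.025,79.8 .5155,-.121,.009,79.8
python3 - <<'E'
from h import *
c=grab('top','top1.npz');cv2.imwrite('pics/top1.png',cv2.resize(c['p'][130:290,180:340],(600,600)))
E
```

```text
time: 2.1
eef_pos: [0.5148, -0.1187, 0.149]
tcp_rot: [0.089, 0.996, 0.001, -0.001]
contact_force: [0.1, 1.1, -0.3]
opening: 0.999
finger_force: 0.0
t 2.1 pos [ 0.5148 -0.1187  0.149 ] yaw_y 79.83 tilt [-0.0013  0.0021 -1.    ] F [ 0.1  1.1 -0.3] open 0.999 grip 0.0 q [-0.42  0.01  1.98  0.    1.15 -1.81]
row [-0.13 -0.24 12.4 ] [ 0.0019 -0.0017  0.0005]
row [-0.14 -0.24 14.  ] [ 0.0019 -0.0017  0.0005]
```

View pics/top1.png

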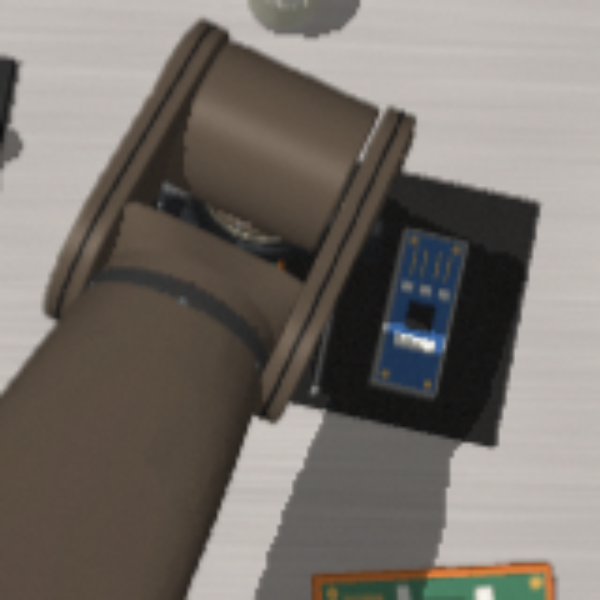

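The wrist hides the board in the top view (blue board still in place at (420,310) in the crop), so I'll descend on the measured pose.

```bash
python3 -m crank '[[0,-0.1,4,0,0,0],[0,-0.1,8,0,0,0],[0,-0.1,10,0,0,0],[0,-0.1,11,0,0,0],[0,-0.1,11.5,0,0,0],[0,-0.1,11.5,0,0,0]]'; python3 goal.py .5155,-.121,.009,79.8;  python3 - <<'E'
from h import *
c=grab('scene','s1.npz');cv2.imwrite('pics/s1.png',cv2.resize(c['p'][150:270,180:300],(600,600)))
E
python3 goal.py
```

```text
time: 2.75
eef_pos: [0.5157, -0.1188, 0.0353]
tcp_rot: [0.087, 0.996, 0.0, 0.0]
contact_force: [-0.3, 0.1, 0.4]
opening: 1.002
finger_force: 0.0
t 2.75 pos [ 0.5157 -0.1188  0.0353] yaw_y 79.99 tilt [ 1.e-03  7.e-04 -1.e+00] F [-0.3  0.1  0.4] open 1.002 grip 0.0 q [-0.42  0.17  2.05  0.    0.93 -1.82]
row [-0.02 -0.22  2.63] [0.0008 0.0009 0.0034]
t 2.8 pos [ 0.5162 -0.1192  0.036 ] yaw_y 79.97 tilt [ 2.2e-03  1.0e-04 -1.0e+00] F [ 0.3 -0.   0.1] open 1.001 grip 0.0 q [-0.42  0.17  2.05  0.    0.93 -1.82]
```

View pics/s1.png

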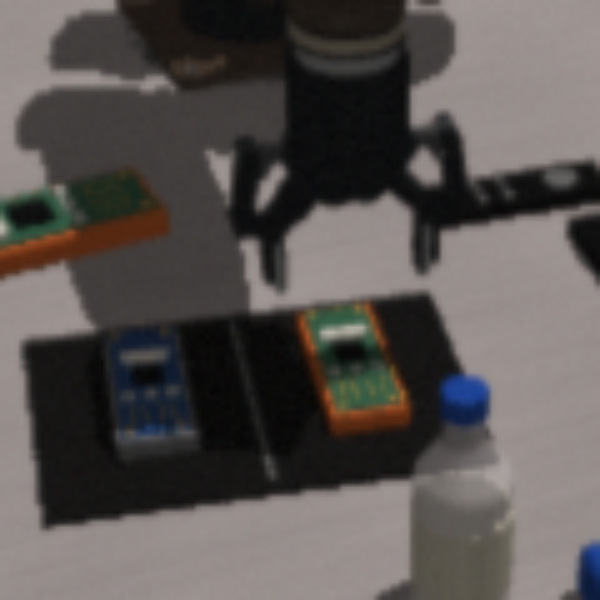

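Run:
```python
from h import *
s=load('s1.npz')
for z in (.022,.036,.048): print(z,(proj(s,[.516,-.119,z])-[180,150])*5)
for u in ((275,285),(425,270)): 
    p=np.round(np.array(u)/5+[180,150]).astype(int);W=world(s,np.array([[p[0]+i,p[1]+j] for i in(-1,0,1) for j in(-2,-1,0)]));print(W.round(3).tolist())
```

```text
0.022 [[350.04869791 347.33188873]]
0.036 [[349.79822458 329.57194653]]
0.048 [[349.58145187 314.19237735]]
[[0.509, -0.169, 0.087], [0.517, -0.172, 0.089], [0.397, -0.13, -0.0], [0.52, -0.17, 0.094], [0.52, -0.17, 0.09], [0.52, -0.17, 0.087], [0.517, -0.166, 0.091], [0.521, -0.167, 0.09], [0.52, -0.167, 0.086]]
[[0.534, -0.078, 0.089], [0.534, -0.078, 0.085], [0.536, -0.079, 0.083], [0.534, -0.075, 0.089], [0.533, -0.074, 0.084], [0.535, -0.075, 0.082], [0.533, -0.071, 0.087], [0.415, -0.016, -0.002], [0.419, -0.018, -0.004]]
```

```bash
python3 - <<'E'
from h import *
from plant import ctrl
s=grab('scene','s2.npz'); a=load('s1.npz')
print(np.abs(s['p'].astype(int)-a['p']).max(2)[150:270,180:300].mean(), ctrl.pinch_z)
W=[]
v,u=np.mgrid[165:225,215:285];uv=np.c_[u.ravel(),v.ravel()];P=world(s,uv)
g=s['p'].max(2)[uv[:,1],uv[:,0]]
k=(g<60)&(abs(P[:,0]-.52)<.05)&(abs(P[:,1]+.12)<.08)&(P[:,2]>.028);print(np.percentile(P[k][:,2],[0,1,2,5,10]))
for lo in np.arange(.03,.2,.01):
    q=P[k&(P[:,2]>=lo)&(P[:,2]<lo+.01)]
    if len(q): print(lo.round(2),len(q),q.min(0).round(3),q.max(0).round(3))
E
python3 goal.py
```

```text
1.9856944444444444 0.0187
[0.0829439  0.09256367 0.09729831 0.11133372 0.12902846]
0.08 6 [ 0.516 -0.172  0.083] [ 0.538 -0.067  0.089]
0.09 20 [ 0.512 -0.175  0.092] [ 0.54  -0.067  0.099]
0.1 24 [ 0.512 -0.177  0.101] [ 0.54  -0.067  0.11 ]
0.11 25 [ 0.51  -0.177  0.11 ] [ 0.537 -0.066  0.119]
0.12 36 [ 0.512 -0.192  0.121] [ 0.542 -0.055  0.13 ]
0.13 89 [ 0.493 -0.194  0.13 ] [ 0.545 -0.051  0.14 ]
0.14 110 [ 0.497 -0.194  0.14 ] [ 0.544 -0.052  0.15 ]
0.15 86 [ 0.5   -0.193  0.15 ] [ 0.542 -0.054  0.16 ]
0.16 93 [ 0.51  -0.192  0.16 ] [ 0.542 -0.054  0.17 ]
0.17 140 [ 0.504 -0.189  0.17 ] [ 0.543 -0.057  0.18 ]
0.18 90 [ 0.493 -0.188  0.18 ] [ 0.542 -0.059  0.189]
0.19 33 [ 0.513 -0.158  0.191] [ 0.554 -0.087  0.2  ]
t 2.85 pos [ 0.5164 -0.1195  0.0363] yaw_y 79.96 tilt [ 2.9e-03 -2.0e-04 -1.0e+00] F [ 0.3  0.1 -0.4] open 1.0 grip 0.0 q [-0.42  0.17  2.05  0.    0.93 -1.82]
```

Run:
```python
from h import *
for f,box,c0 in(('scene0.npz',(360,50,420,100),(.172,.652)),('top0.npz',(0,250,120,384),(.172,.652))):
    s=load(f);v,u=np.mgrid[box[1]:box[3],box[0]:box[2]];uv=np.c_[u.ravel(),v.ravel()];P=world(s,uv)
    d=s['d'][uv[:,1],uv[:,0]]>0
    k=d&(np.hypot(P[:,0]-c0[0],P[:,1]-c0[1])<.09)&(P[:,2]>.1);
    print(f,k.sum())
    if k.sum():
        print(np.percentile(P[k][:,2],[0,1,2,5,10]).round(3))
        for lo in np.arange(.18,.4,.02):
            q=P[k&(P[:,2]>=lo)&(P[:,2]<lo+.02)]
            if len(q): print(lo.round(2),len(q),q.min(0).round(3),q.max(0).round(3))
    print((proj(s,[.172,.652,.197])))
cv2.imwrite('pics/c.png',cv2.resize(load('scene0.npz')['p'][30:110,350:430],(600,600)))
```

```text
scene0.npz 891
[0.241 0.244 0.25  0.26  0.279]
0.24 44 [0.152 0.591 0.241] [0.201 0.704 0.26 ]
0.26 46 [0.157 0.591 0.26 ] [0.198 0.707 0.279]
0.28 96 [0.137 0.574 0.281] [0.205 0.725 0.3  ]
0.3 144 [0.144 0.573 0.3  ] [0.207 0.721 0.32 ]
0.32 158 [0.137 0.574 0.32 ] [0.208 0.717 0.34 ]
0.34 93 [0.141 0.583 0.34 ] [0.217 0.72  0.36 ]
0.36 95 [0.158 0.61  0.36 ] [0.214 0.677 0.38 ]
0.38 106 [0.152 0.611 0.38 ] [0.217 0.684 0.4  ]
0.4 91 [0.151 0.613 0.4  ] [0.218 0.669 0.42 ]
[[384.29480277 101.7228457 ]]
top0.npz 0
[[-95.83933243 330.18112395]]
```

View pics/c.png

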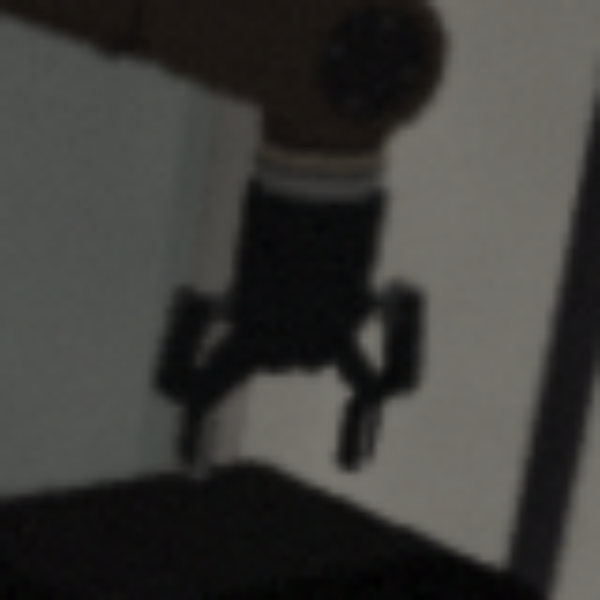

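The close view confirms what the depth reading shows: the open fingertips stand about 45 mm above the reported TCP, with the text giving 13 mm. I'll go to the text's safe height, partly close, and measure the tips again.

```bash
python3 -m crank '[[0,-0.1,1,0,0,0],[0,-0.1,1.6,0,0,0],[0,-0.1,2.2,0,0,0],[0,-0.1,2.5,0,0,0],[0,-0.1,2.5,0,0,0],[0,-0.1,2.5,0,0,0]]' 0.75 25
cat > tips.py <<'E'
import sys
from h import *
from plant import ctrl
t=ctrl.get_state()['eef_pos']
s=grab('scene',sys.argv[1]);v,u=np.mgrid[120:260,180:380];uv=np.c_[u.ravel(),v.ravel()];P=world(s,uv)
g=s['p'].max(2)[uv[:,1],uv[:,0]]
k=(g<60)&(abs(P[:,0]-t[0])<.05)&(abs(P[:,1]-t[1])<.08)&(P[:,2]>.012)&(P[:,2]<.12)
for lo in np.arange(.01,.11,.01):
    for nm,kk in(('R',P[:,1]<t[1]-.022),('L',P[:,1]>t[1]+.022)):
        q=P[k&kk&(P[:,2]>=lo)&(P[:,2]<lo+.01)]
        if len(q): print(lo.round(2),nm,len(q),q.min(0).round(3),q.max(0).round(3))
E
python3 tips.py s3.npz; python3 goal.py; python3 -c "
from h import *
cv2.imwrite('pics/s3.png',cv2.resize(load('s3.npz')['p'][150:270,180:300],(600,600)))"
```

```text
time: 3.45
eef_pos: [0.515, -0.1203, 0.0096]
tcp_rot: [0.088, 0.996, 0.001, 0.0]
contact_force: [0.4, 0.3, 0.1]
opening: 0.749
finger_force: 0.0
0.01 R 3 [ 0.527 -0.146  0.018] [ 0.539 -0.142  0.019]
0.01 L 1 [ 0.525 -0.098  0.02 ] [ 0.525 -0.098  0.02 ]
0.02 R 3 [ 0.524 -0.144  0.02 ] [ 0.536 -0.142  0.021]
0.04 L 2 [ 0.521 -0.089  0.046] [ 0.531 -0.087  0.048]
0.05 R 9 [ 0.504 -0.165  0.05 ] [ 0.522 -0.158  0.058]
0.05 L 10 [ 0.521 -0.092  0.051] [ 0.536 -0.079  0.059]
0.06 R 11 [ 0.505 -0.166  0.061] [ 0.521 -0.156  0.069]
0.06 L 14 [ 0.523 -0.092  0.06 ] [ 0.534 -0.08   0.069]
0.07 R 7 [ 0.514 -0.166  0.072] [ 0.523 -0.16   0.08 ]
0.07 L 12 [ 0.522 -0.092  0.071] [ 0.534 -0.08   0.078]
0.08 R 11 [ 0.513 -0.168  0.081] [ 0.522 -0.155  0.09 ]
0.08 L 16 [ 0.516 -0.093  0.081] [ 0.537 -0.075  0.09 ]
0.09 R 30 [ 0.498 -0.185  0.091] [ 0.524 -0.154  0.1  ]
0.09 L 22 [ 0.521 -0.094  0.092] [ 0.538 -0.061  0.1  ]
0.1 R 27 [ 0.495 -0.186  0.1  ] [ 0.527 -0.153  0.109]
0.1 L 29 [ 0.517 -0.094  0.1  ] [ 0.541 -0.061  0.11 ]
t 3.5 pos [ 0.5152 -0.1204  0.0099] yaw_y 79.93 tilt [ 5.e-04  8.e-04 -1.e+00] F [1.1 0.3 0.4] open 0.751 grip 0.0 q [-0.42  0.21  2.05  0.    0.88 -1.82]
```

View pics/s3.png

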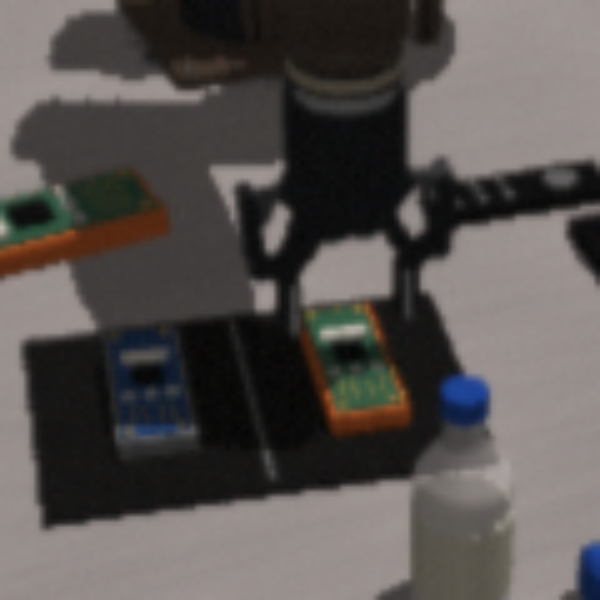

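The fingertips are at about z 0.046, still above the board's top at 0.022, and straddle it with even gaps. They stand about 36 mm above the reported TCP, so I'll go lower in small steps while watching the force.

```bash
python3 -m crank '[[0,0,0.5,0,0,0],[0,0,1,0,0,0],[0,0,1.5,0,0,0],[0,0,1.8,0,0,0],[0,0,1.8,0,0,0],[0,0,1.8,0,0,0]]'; python3 tips.py s4.npz | head -8; python3 goal.py
```

```text
time: 4.1
eef_pos: [0.515, -0.1203, -0.0084]
tcp_rot: [0.088, 0.996, 0.001, -0.0]
contact_force: [0.4, -0.3, 0.3]
opening: 0.75
finger_force: 0.0
0.01 R 1 [ 0.539 -0.146  0.019] [ 0.539 -0.146  0.019]
0.01 L 1 [ 0.524 -0.098  0.019] [ 0.524 -0.098  0.019]
0.02 R 5 [ 0.529 -0.149  0.02 ] [ 0.554 -0.145  0.023]
0.03 R 7 [ 0.503 -0.165  0.033] [ 0.527 -0.154  0.04 ]
0.03 L 10 [ 0.521 -0.092  0.032] [ 0.535 -0.08   0.039]
0.04 R 12 [ 0.504 -0.167  0.042] [ 0.521 -0.154  0.05 ]
0.04 L 10 [ 0.523 -0.091  0.04 ] [ 0.534 -0.079  0.049]
0.05 R 10 [ 0.502 -0.168  0.051] [ 0.523 -0.16   0.059]
t 4.15 pos [ 0.5151 -0.1203 -0.0082] yaw_y 79.93 tilt [ 4.e-04  9.e-04 -1.e+00] F [0.1 0.1 0.2] open 0.751 grip 0.0 q [-0.42  0.24  2.06  0.    0.84 -1.82]
```

```bash
python3 -m crank '[[0,0,0.4,0,0,0],[0,0,0.8,0,0,0],[0,0,1.1,0,0,0],[0,0,1.3,0,0,0],[0,0,1.3,0,0,0],[0,0,1.3,0,0,0]]'; python3 tips.py s5.npz | head -8; python3 goal.py;python3 -c "
from h import *
cv2.imwrite('pics/s5.png',cv2.resize(cv2.convertScaleAbs(load('s5.npz')['p'][180:250,220:290],alpha=2),(700,600)))"
```

```text
time: 4.75
eef_pos: [0.515, -0.1203, -0.0213]
tcp_rot: [0.088, 0.996, 0.0, 0.0]
contact_force: [-0.1, -0.8, 0.5]
opening: 0.747
finger_force: 0.0
0.01 R 8 [ 0.521 -0.162  0.018] [ 0.558 -0.142  0.02 ]
0.01 L 2 [ 0.525 -0.091  0.017] [ 0.53  -0.09   0.018]
0.02 R 17 [ 0.502 -0.167  0.02 ] [ 0.559 -0.144  0.029]
0.02 L 11 [ 0.518 -0.091  0.02 ] [ 0.534 -0.081  0.029]
0.03 R 12 [ 0.503 -0.168  0.032] [ 0.521 -0.155  0.04 ]
0.03 L 14 [ 0.52  -0.091  0.03 ] [ 0.533 -0.08   0.04 ]
0.04 R 11 [ 0.503 -0.167  0.041] [ 0.521 -0.155  0.049]
0.04 L 12 [ 0.524 -0.092  0.04 ] [ 0.535 -0.079  0.05 ]
t 4.8 pos [ 0.5151 -0.1203 -0.0212] yaw_y 79.93 tilt [ 4.e-04  9.e-04 -1.e+00] F [-1.1  0.3 -0.5] open 0.746 grip 0.0 q [-0.42  0.26  2.06  0.    0.82 -1.82]
```

View pics/s5.png

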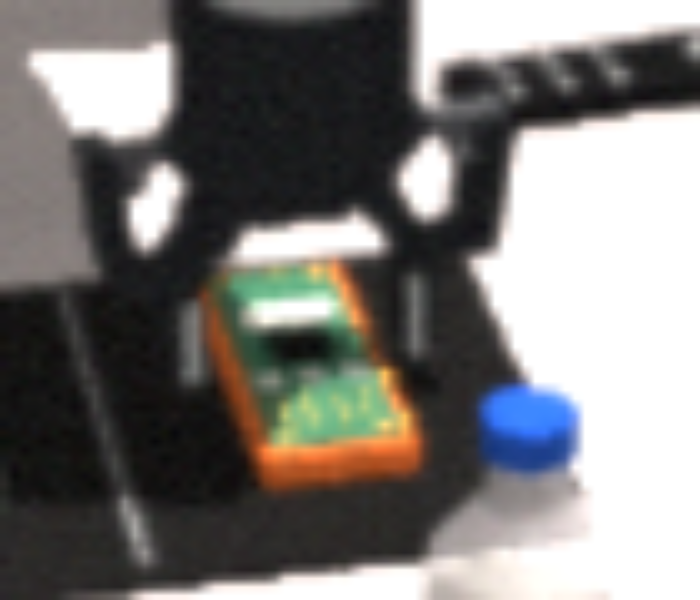

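The tips are now beside the board with equal gaps: left pad at about (190,385), right at (415,355) in the crop. I'll lower 2 mm and close at 28 N.

```bash
python3 -m crank '[[0,0,0.2,0,0,0],[0,0,0.2,0,0,0],[0,0,0.2,0,0,0],[0,0,0.2,0,0,0],[0,0,0.2,0,0,0],[0,0,0.2,0,0,0],[0,0,0.2,0,0,0],[0,0,0.2,0,0,0]]' 0.5 28; python3 goal.py
```

```text
time: 5.6
eef_pos: [0.5155, -0.1204, -0.0229]
tcp_rot: [0.088, 0.996, 0.0, 0.001]
contact_force: [1.1, 0.4, 3.5]
opening: 0.576
finger_force: 29.4
t 5.6 pos [ 0.5155 -0.1204 -0.0229] yaw_y 79.92 tilt [ 1.3e-03  7.0e-04 -1.0e+00] F [1.1 0.4 3.5] open 0.576 grip 29.4 q [-0.42  0.27  2.06  0.    0.81 -1.82]
```

```bash
python3 -m crank '[[0,0,-0.5,0,0,0],[0,0,-1.5,0,0,0],[0,0,-3,0,0,0],[0,0,-5,0,0,0],[0,0,-7,0,0,0],[0,0,-9,0,0,0],[0,0,-10,0,0,0],[0,0,-10,0,0,0]]'; python3 goal.py .496,.146,.06,83.2
python3 - <<'E'
from h import *
s=grab('scene','s6.npz')
k=mask(s,'orange',(225,175,285,240));W=world(s,k);W=W[W[:,2]>.05];print(len(W),W.mean(0).round(3),np.percentile(W[:,2],[2,50,98]).round(3))
for lo in np.arange(.44,.6,.02):
    q=W[(W[:,0]>=lo)&(W[:,0]<lo+.02)]
    if len(q): print(lo.round(2),len(q),q.min(0).round(3),q.max(0).round(3))
E
```

```text
time: 6.4
eef_pos: [0.5163, -0.121, 0.0791]
tcp_rot: [0.088, 0.996, -0.0, 0.002]
contact_force: [0.5, -1.4, -2.2]
opening: 0.575
finger_force: 29.6
t 6.4 pos [ 0.5163 -0.121   0.0791] yaw_y 79.93 tilt [ 4.1e-03 -9.0e-04 -1.0e+00] F [ 0.5 -1.4 -2.2] open 0.575 grip 29.6 q [-0.42  0.1   2.03  0.    1.01 -1.82]
row [ 6.67 25.93  1.88] [-0.0003  0.0042 -0.057 ]
89 [ 0.569 -0.132  0.117] [0.107 0.118 0.123]
0.48 4 [ 0.48  -0.096  0.12 ] [ 0.496 -0.093  0.122]
0.5 1 [ 0.505 -0.096  0.118] [ 0.505 -0.096  0.118]
0.52 2 [ 0.537 -0.15   0.117] [ 0.537 -0.15   0.121]
0.54 5 [ 0.541 -0.155  0.116] [ 0.559 -0.102  0.121]
0.56 59 [ 0.56  -0.157  0.107] [ 0.58  -0.108  0.124]
0.58 18 [ 0.58  -0.144  0.111] [ 0.584 -0.109  0.122]
```

```bash
python3 -m crank '[[0.9,3.5,0.3,0,0.004,-0.01],[1.8,7,0.6,0,0.004,-0.02],[2.7,10.5,0.9,0,0.004,-0.03],[3.6,14,1.2,0,0.004,-0.04],[4.5,17.5,1.5,0,0.004,-0.05],[5.4,21,1.8,0,0.004,-0.057],[6.2,24,1.9,0,0.004,-0.057],[6.6,25.5,1.9,0,0.004,-0.057],[6.7,25.9,1.9,0,0.004,-0.057],[6.7,25.9,1.9,0,0.004,-0.057]]'; python3 -m crank '[[0,0,0,0,0,0],[0,0,0,0,0,0]]'; python3 goal.py .496,.146,.0,83.2 .496,.146,-.0145,83.2
```

```text
time: 7.45
eef_pos: [0.4935, 0.1465, 0.057]
tcp_rot: [0.059, 0.998, 0.0, -0.003]
contact_force: [0.6, -0.6, -1.8]
opening: 0.574
finger_force: 29.8
time: 7.65
eef_pos: [0.4944, 0.1454, 0.0578]
tcp_rot: [0.06, 0.998, 0.001, -0.002]
contact_force: [-0.6, 0.9, -2.4]
opening: 0.571
finger_force: 29.8
t 7.65 pos [0.4944 0.1454 0.0578] yaw_y 83.12 tilt [-0.0041  0.0013 -1.    ] F [-0.6  0.9 -2.4] open 0.571 grip 29.8 q [ 0.09  0.1   2.07  0.    0.97 -1.36]
row [-0.18  0.07  5.78] [ 0.0008 -0.0042 -0.0015]
row [-0.18  0.07  7.23] [ 0.0008 -0.0042 -0.0015]
```

```bash
python3 -m crank '[[-0.1,0.05,1.5,0,-0.004,0],[-0.15,0.05,3,0,-0.004,0],[-0.15,0.05,4.5,0,-0.004,0],[-0.15,0.05,5.3,0,-0.004,0],[-0.15,0.05,5.7,0,-0.004,0],[-0.15,0.05,5.7,0,-0.004,0],[-0.15,0.05,5.7,0,-0.004,0]]'; python3 goal.py .496,.146,-.0145,83.2
python3 - <<'E'
from h import *
s=grab('scene','s7.npz');t=grab('top','t7.npz')
a=s['p'][165:245,280:360];b=t['p'][140:250,100:200]
cv2.imwrite('pics/p7.png',np.hstack([cv2.resize(cv2.convertScaleAbs(a,alpha=1.6),(400,400)),cv2.resize(b,(400,400))]))
E
```

```text
time: 8.35
eef_pos: [0.4963, 0.1467, 0.0016]
tcp_rot: [0.06, 0.998, 0.001, 0.001]
contact_force: [0.7, 0.4, -1.2]
opening: 0.575
finger_force: 29.7
t 8.35 pos [0.4963 0.1467 0.0016] yaw_y 83.18 tilt [ 0.0014  0.0012 -1.    ] F [ 0.7  0.4 -1.2] open 0.575 grip 29.7 q [ 0.09  0.2   2.08  0.    0.85 -1.36]
row [ 0.02 -0.07  1.61] [ 0.0013  0.0013 -0.0004]
```

View pics/p7.png

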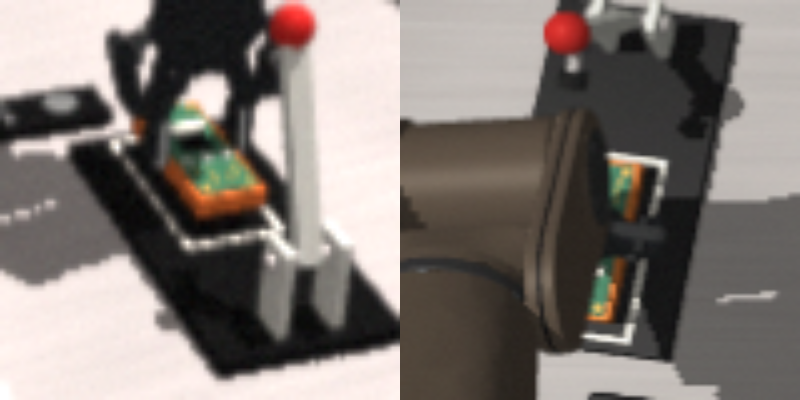

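Both views show the board hanging level and centred in the outline: in the right half, the board's ends are at (625,165) and (600,315) inside the frame. I'll lower it in small steps.

```bash
python3 -m crank '[[0,-0.05,0.5,0,0,0],[0,-0.05,1,0,0,0],[0,-0.05,1.2,0,0,0],[0,-0.05,1.35,0,0,0],[0,-0.05,1.45,0,0,0],[0,-0.05,1.45,0,0,0],[0,-0.05,1.45,0,0,0]]'; python3 goal.py; python3 -m crank '[[0,0,0.1,0,0,0],[0,0,0.1,0,0,0],[0,0,0.1,0,0,0]]'; python3 goal.py
```

```text
time: 9.15
eef_pos: [0.4957, 0.1463, -0.0134]
tcp_rot: [0.059, 0.998, 0.001, 0.0]
contact_force: [-0.7, -0.1, -1.0]
opening: 0.579
finger_force: 29.8
t 9.15 pos [ 0.4957  0.1463 -0.0134] yaw_y 83.2 tilt [ 4.0e-04  1.1e-03 -1.0e+00] F [-0.7 -0.1 -1. ] open 0.579 grip 29.8 q [ 0.09  0.23  2.09  0.    0.83 -1.36]
time: 9.45
eef_pos: [0.4956, 0.1463, -0.0145]
tcp_rot: [0.059, 0.998, 0.001, 0.0]
contact_force: [0.0, 0.1, -1.2]
opening: 0.575
finger_force: 29.8
t 9.45 pos [ 0.4956  0.1463 -0.0145] yaw_y 83.19 tilt [ 3.0e-04  1.1e-03 -1.0e+00] F [ 0.   0.1 -1.2] open 0.575 grip 29.8 q [ 0.09  0.23  2.09  0.    0.82 -1.36]
```

```bash
python3 -m crank '[[0,0,0.05,0,0,0],[0,0,0.1,0,0,0],[0,0,0.1,0,0,0]]'; python3 goal.py
```

```text
time: 9.75
eef_pos: [0.4957, 0.1463, -0.0149]
tcp_rot: [0.059, 0.998, 0.001, -0.0]
contact_force: [-1.8, 0.4, 5.6]
opening: 0.572
finger_force: 30.4
t 9.75 pos [ 0.4957  0.1463 -0.0149] yaw_y 83.19 tilt [-0.     0.001 -1.   ] F [-1.8  0.4  5.6] open 0.572 grip 30.4 q [ 0.09  0.23  2.09  0.    0.82 -1.36]
```

It touched down at about 6 N. Releasing and lifting straight up.

```bash
python3 -m crank '[[0,0,0,0,0,0],[0,0,0,0,0,0],[0,0,0,0,0,0],[0,0,0,0,0,0],[0,0,0,0,0,0]]' 0.8; python3 -m crank '[[0,0,-1,0,0,0],[0,0,-3,0,0,0],[0,0,-6,0,0,0],[0,0,-10,0,0,0],[0,0,-15,0,0,0],[0,0,-20,0,0,0],[0,0,-22,0,0,0]]';  python3 -m crank '[[1,-4,0,0,0,0],[1,-8,0,0,0,0],[1,-13,0,0,0,0],[1,-18,0,0,0,0],[1,-22,0,0,0,0],[1,-24,0,0,0,0],[1,-24,0,0,0,0],[1,-24,0,0,0,0]]'
python3 - <<'E'
from h import *
t=grab('top','t8.npz');s=grab('scene','s8.npz')
k=mask(t,'board',(125,170,180,245));print(len(k),rect(onplane(t,k,.030)),np.median(world(t,k)[:,2]))
k=mask(s,'board',(295,180,350,225));W=world(s,k);print(len(k),rect(onplane(s,k,.030)),np.median(W[:,2]))
b=t['p'][140:250,100:200];a=s['p'][155:245,280:370]
cv2.imwrite('pics/p8.png',np.hstack([cv2.resize(cv2.convertScaleAbs(a,alpha=1.6),(360,400)),cv2.resize(b,(400,440))[:400]]))
E
python3 goal.py
```

```text
time: 10.25
eef_pos: [0.4956, 0.1463, -0.0156]
tcp_rot: [0.059, 0.998, 0.001, 0.0]
contact_force: [-0.4, 1.0, 0.5]
opening: 0.799
finger_force: 0.0
time: 10.95
eef_pos: [0.4983, 0.1464, 0.2118]
tcp_rot: [0.059, 0.998, 0.001, 0.005]
contact_force: [-0.1, 1.2, 0.1]
opening: 0.796
finger_force: 0.0
time: 11.75
eef_pos: [0.4571, -0.091, 0.2047]
tcp_rot: [0.06, 0.998, 0.001, 0.0]
contact_force: [-0.4, 0.3, 0.4]
opening: 0.803
finger_force: 0.0
760 (array([478.3, 112.6]), array([121.2, 149.4]), 83.29) 0.02793706490783976
282 (array([514.7, 137.2]), array([ 61.7, 138.9]), 82.34) 0.02571721395840537
t 11.85 pos [ 0.4572 -0.0901  0.2044] yaw_y 83.26 tilt [ 6.0e-04  1.4e-03 -1.0e+00] F [ 0.6 -0.6 -0.2] open 0.799 grip 0.0 q [-0.41 -0.2   2.07  0.    1.27 -1.87]
```

View pics/p8.png

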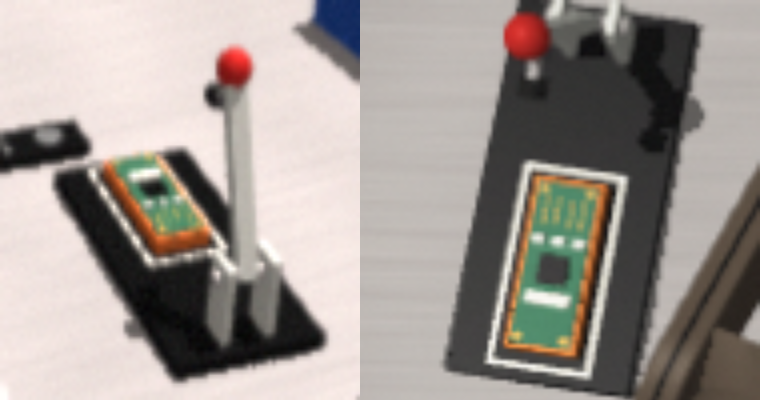

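The board lies straight and centred inside the outline (crop frame (525,165)–(590,375), board (535,178)–(580,353)). I'll check the numbers and compute the lever geometry.

Run:
```python
from h import *
t=load('t8.npz')
poly=np.array([(141.3,180.2),(167,183.9),(157.9,234.5),(131.6,230.6)]);k=mask(t,'board',(125,170,180,245));k=k[inpoly(k,poly)]
print(len(k),rect(onplane(t,k,.030)))
O=np.array([.496,.146]);a=np.radians(-6.8);u=np.array([np.cos(a),np.sin(a)]);H=O+.165*u;print('hinge',H)
for q in(.24,.4,.6,.8,1,1.2,1.35,1.41,1.45):
    k=np.r_[H-.145*np.cos(1.45-q)*u,.064+.145*np.sin(1.45-q)];print(q,k.round(4))
```

```text
750 (array([496. , 143.9]), array([ 55.3, 121.9]), 82.96)
hinge [0.65983931 0.12646335]
0.24 [0.609  0.1325 0.1997]
0.4 [0.5882 0.135  0.1898]
0.6 [0.5648 0.1378 0.1729]
0.8 [0.5452 0.1401 0.1518]
1 [0.5302 0.1419 0.1271]
1.2 [0.5203 0.1431 0.0999]
1.35 [0.5166 0.1435 0.0785]
1.41 [0.516  0.1436 0.0698]
1.45 [0.5159 0.1436 0.064 ]
```

```bash
python3 goal.py .612,.134,.26,83.2
```

```text
t 11.85 pos [ 0.4572 -0.0901  0.2044] yaw_y 83.26 tilt [ 6.0e-04  1.4e-03 -1.0e+00] F [ 0.6 -0.6 -0.2] open 0.799 grip 0.0 q [-0.41 -0.2   2.07  0.    1.27 -1.87]
row [-12.74  24.08  -5.52] [0.0014 0.0004 0.001 ]
```

```bash
python3 -m crank '[[0,0,-4,0,0,0],[-2,3,-5.5,0,0,0],[-4,7,-5.5,0,0,0],[-6.5,12,-5.5,0,0,0],[-9,17,-5.5,0,0,0],[-11,21,-5.5,0,0,0],[-12.4,23.5,-5.5,0,0,0],[-12.7,24.1,-5.5,0,0,0],[-12.7,24.1,-5.5,0,0,0],[-12.7,24.1,-5.5,0,0,0]]' 0.6 20; python3 goal.py .611,.1335,.185,83.2 .611,.1335,.153,83.2
```

```text
time: 12.85
eef_pos: [0.6111, 0.1331, 0.2593]
tcp_rot: [0.059, 0.998, 0.0, -0.0]
contact_force: [-0.0, 0.6, 1.1]
opening: 0.599
finger_force: 0.0
t 12.85 pos [0.6111 0.1331 0.2593] yaw_y 83.24 tilt [-6.e-04  5.e-04 -1.e+00] F [-0.   0.6  1.1] open 0.599 grip 0.0 q [ 0.05  0.14  1.64  0.    1.36 -1.4 ]
row [0.01 0.03 7.43] [ 0.0005 -0.0007  0.0006]
row [1.000e-02 3.000e-02 1.063e+01] [ 0.0005 -0.0007  0.0006]
```

```bash
python3 -m crank '[[0,0,3,0,0,0],[0,0,6,0,0,0],[0,0,8,0,0,0],[0,0,9.5,0,0,0],[0,0,10.4,0,0,0],[0,0,10.6,0,0,0],[0,0,10.6,0,0,0]]'; python3 goal.py
python3 - <<'E'
from h import *
s=grab('scene','s9.npz');b=s['p'][125:215,290:380]
cv2.imwrite('pics/p9.png',cv2.resize(cv2.convertScaleAbs(b,alpha=1.6),(600,600)))
E
```

```text
time: 13.55
eef_pos: [0.6123, 0.133, 0.1543]
tcp_rot: [0.06, 0.998, 0.001, 0.001]
contact_force: [-0.6, 0.3, -0.1]
opening: 0.595
finger_force: 0.0
t 13.55 pos [0.6123 0.133  0.1543] yaw_y 83.17 tilt [ 0.0014  0.0011 -1.    ] F [-0.6  0.3 -0.1] open 0.595 grip 0.0 q [ 0.05  0.22  1.74  0.    1.18 -1.4 ]
```

View pics/p9.png

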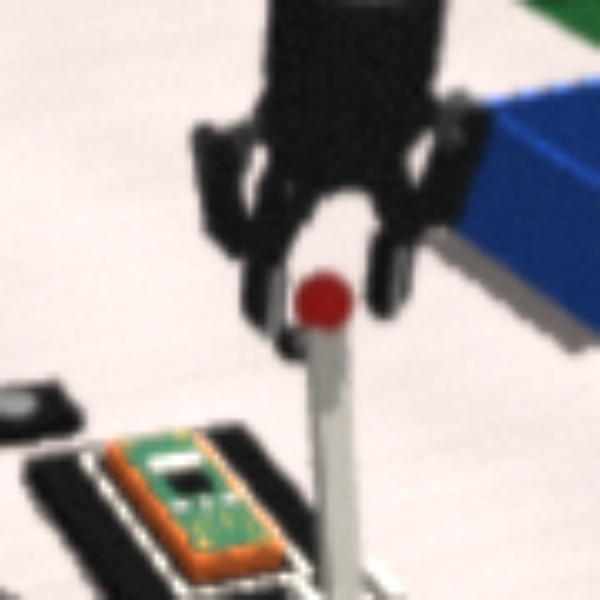

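The fingers straddle the red knob at (322,300), with the tips just below its middle. I've now used up my picture views, so from here I'll go by numbers. Lower 3 mm and pinch at 20 N.

```bash
python3 -m crank '[[0,0,0.3,0,0,0],[0,0,0.3,0,0,0],[0,0,0.3,0,0,0],[0,0,0.3,0,0,0],[0,0,0.3,0,0,0],[0,0,0.3,0,0,0],[0,0,0.3,0,0,0]]' 0.2 20; python3 goal.py
python3 - <<'E'
from scipy.spatial.transform import Rotation as R
import numpy as np
from plant import ctrl
s=ctrl.get_state()
e0=1.45-.24
for q in np.arange(.24,1.46,.0605):
    e=1.45-q
    print(round(q,2),'tool cm  x',round(14.5*(np.cos(e)-np.cos(e0)),2),'z',round(14.5*(np.sin(e0)-np.sin(e)),2))
E
```

```text
time: 14.3
eef_pos: [0.6123, 0.1336, 0.1513]
tcp_rot: [0.059, 0.998, 0.001, 0.001]
contact_force: [-0.3, 2.0, 3.8]
opening: 0.309
finger_force: 19.8
t 14.3 pos [0.6123 0.1336 0.1513] yaw_y 83.19 tilt [ 0.0015  0.0017 -1.    ] F [-0.3  2.   3.8] open 0.309 grip 19.8 q [ 0.05  0.22  1.74  0.    1.17 -1.4 ]
0.24 tool cm  x 0.0 z 0.0
0.3 tool cm  x 0.81 z 0.33
0.36 tool cm  x 1.6 z 0.72
0.42 tool cm  x 2.36 z 1.15
0.48 tool cm  x 3.1 z 1.62
0.54 tool cm  x 3.81 z 2.14
0.6 tool cm  x 4.48 z 2.7
0.66 tool cm  x 5.12 z 3.3
0.72 tool cm  x 5.72 z 3.94
0.78 tool cm  x 6.29 z 4.61
0.84 tool cm  x 6.81 z 5.32
0.91 tool cm  x 7.28 z 6.06
0.97 tool cm  x 7.72 z 6.82
1.03 tool cm  x 8.1 z 7.61
1.09 tool cm  x 8.44 z 8.42
1.15 tool cm  x 8.72 z 9.25
1.21 tool cm  x 8.96 z 10.09
1.27 tool cm  x 9.14 z 10.95
1.33 tool cm  x 9.28 z 11.82
1.39 tool cm  x 9.35 z 12.69
1.45 tool cm  x 9.38 z 13.57
```

```bash
python3 -m crank '[[0.4,0,0.16,0,0,0],[0.8,0,0.33,0,0,0],[1.2,0,0.52,0,0,0],[1.6,0,0.72,0,0,0],[2,0,0.93,0,0,0],[2.36,0,1.15,0,0,0],[2.73,0,1.38,0,0,0],[3.1,0,1.62,0,0,0]]'; python3 goal.py
```

```text
time: 15.1
eef_pos: [0.5807, 0.1373, 0.1342]
tcp_rot: [0.059, 0.998, 0.001, 0.0]
contact_force: [0.9, 4.3, 3.9]
opening: 0.314
finger_force: 20.1
t 15.1 pos [0.5807 0.1373 0.1342] yaw_y 83.19 tilt [ 4.0e-04  1.8e-03 -1.0e+00] F [0.9 4.3 3.9] open 0.314 grip 20.1 q [ 0.06  0.18  1.83  0.    1.14 -1.39]
```

```bash
python3 -m crank '[[0.36,0,0.26,0,0,0],[0.71,0,0.52,0,0,0],[1.05,0,0.8,0,0,0],[1.38,0,1.08,0,0,0],[1.7,0,1.38,0,0,0],[2.02,0,1.68,0,0,0],[2.33,0,2,0,0,0],[2.62,0,2.32,0,0,0],[2.91,0,2.65,0,0,0],[3.19,0,2.99,0,0,0]]'; python3 goal.py
```

```text
time: 16.1
eef_pos: [0.5489, 0.1412, 0.1036]
tcp_rot: [0.059, 0.998, 0.001, -0.0]
contact_force: [0.9, 6.5, 2.3]
opening: 0.306
finger_force: 20.3
t 16.1 pos [0.5489 0.1412 0.1036] yaw_y 83.18 tilt [-2.e-04  2.e-03 -1.e+00] F [0.9 6.5 2.3] open 0.306 grip 20.3 q [ 0.07  0.15  1.92  0.    1.07 -1.38]
```

```bash
python3 -m crank '[[0.26,0,0.35,0,0,0],[0.52,0,0.71,0,0,0],[0.76,0,1.08,0,0,0],[0.99,0,1.45,0,0,0],[1.21,0,1.83,0,0,0],[1.43,0,2.21,0,0,0],[1.62,0,2.6,0,0,0],[1.81,0,3,0,0,0],[1.98,0,3.4,0,0,0],[2.15,0,3.81,0,0,0]]'; python3 goal.py
```

```text
time: 17.1
eef_pos: [0.5273, 0.1438, 0.0653]
tcp_rot: [0.06, 0.998, 0.001, -0.0]
contact_force: [0.3, 6.6, 2.5]
opening: 0.31
finger_force: 20.5
t 17.1 pos [0.5273 0.1438 0.0653] yaw_y 83.18 tilt [-7.e-04  2.e-03 -1.e+00] F [0.3 6.6 2.5] open 0.31 grip 20.5 q [ 0.08  0.16  1.99  0.    0.99 -1.37]
```

```bash
python3 -m crank '[[0.14,-0.02,0.41,0,0,0],[0.28,-0.04,0.83,0,0,0],[0.4,-0.05,1.25,0,0,0],[0.52,-0.05,1.67,0,0,0],[0.61,-0.05,2.1,0,0,0],[0.7,-0.05,2.53,0,0,0],[0.77,-0.05,2.96,0,0,0],[0.84,-0.05,3.4,0,0,0],[0.88,-0.05,3.8,0,0,0],[0.9,-0.05,4.1,0,0,0]]'; python3 goal.py;python3 - <<'E'
from h import *
s=grab('scene','s10.npz');k=mask(s,'red',(295,150,350,240));print(k.mean(0) if len(k) else 0,len(k),np.median(world(s,k),0))
E
```

```text
time: 18.1
eef_pos: [0.5181, 0.1449, 0.0241]
tcp_rot: [0.06, 0.998, 0.001, -0.001]
contact_force: [0.1, 8.3, 2.0]
opening: 0.31
finger_force: 20.7
t 18.1 pos [0.5181 0.1449 0.0241] yaw_y 83.16 tilt [-0.0011  0.0029 -1.    ] F [0.1 8.3 2. ] open 0.31 grip 20.7 q [ 0.08  0.2   2.03  0.    0.91 -1.37]
[322.73333333 188.2       ] 15 [0.52674271 0.14132467 0.08306481]
```

```bash
for i in 1; do python3 -m crank '[[0.02,0,0.25,0,0,0],[0.03,0,0.5,0,0,0],[0.03,0,0.7,0,0,0],[0.03,0,0.7,0,0,0]]' | grep -E "eef|cont"; python3 -m crank '[[0,0,0.15,0,0,0],[0,0,0.2,0,0,0],[0,0,0.2,0,0,0]]'| grep -E "eef|cont|fing"; done
```

```text
eef_pos: [0.5177, 0.145, 0.017]
contact_force: [1.0, 7.8, 0.1]
eef_pos: [0.5177, 0.145, 0.0153]
contact_force: [-0.3, 8.5, 2.4]
finger_force: 20.7
```

```bash
python3 -m crank '[[0,0,0.1,0,0,0],[0,0,0.2,0,0,0],[0,0,0.2,0,0,0]]' | grep -E "eef|cont"; python3 -m crank '[[0,0,0.1,0,0,0],[0,0,0.2,0,0,0],[0,0,0.2,0,0,0]]'| grep -E "eef|cont|fing"
python3 - <<'E'
from h import *
s=grab('scene','s11.npz');k=mask(s,'red',(295,150,350,240));print(k.mean(0) if len(k) else 0,len(k),np.median(world(s,k),0))
E
```

```text
eef_pos: [0.5176, 0.145, 0.0134]
contact_force: [-0.4, 8.4, 2.4]
eef_pos: [0.5177, 0.145, 0.0122]
contact_force: [-2.4, 7.2, 7.6]
finger_force: 21.0
[322.58333333 190.91666667] 12 [0.52544473 0.14093048 0.07151827]
```

```bash
python3 -m crank '[[0,0,0.1,0,0,0],[0,0,0.1,0,0,0],[0,0,0.1,0,0,0]]' | grep -E "eef|cont"; python3 -m crank '[[0,0,0.1,0,0,0],[0,0,0.1,0,0,0]]'| grep -E "eef|cont|fing"
```

```text
eef_pos: [0.5177, 0.145, 0.0121]
contact_force: [-5.2, 7.5, 12.0]
eef_pos: [0.5179, 0.145, 0.0117]
contact_force: [-6.5, 7.8, 14.6]
finger_force: 21.5
```

It's on the hard stop: 14.6 N with no further travel. Release, rise, clear away and measure.

```bash
python3 -m crank '[[0,0,0,0,0,0],[0,0,0,0,0,0],[0,0,0,0,0,0],[0,0,0,0,0,0],[0,0,0,0,0,0],[0,0,0,0,0,0]]' 0.65; python3 -m crank '[[0,0,-1,0,0,0],[0,0,-3,0,0,0],[0,0,-6,0,0,0],[0,0,-10,0,0,0],[0,0,-15,0,0,0],[0,0,-18,0,0,0],[0,0,-18,0,0,0]]' | grep -E "eef|cont"; python3 -m crank '[[1,-4,0,0,0,0],[2,-8,0,0,0,0],[3,-13,0,0,0,0],[3,-18,0,0,0,0],[3,-22,0,0,0,0],[3,-26,0,0,0,0],[3,-26,0,0,0,0],[3,-26,0,0,0,0]]'| grep -E "eef|cont"
python3 - <<'E'
from h import *
s=grab('scene','s12.npz');t=grab('top','t12.npz')
cs=[]
for c,b in((t,(120,160,180,240)),(s,(295,150,350,240))):
    k=mask(c,'red',b);cs.append(cv2.minEnclosingCircle(k.astype(np.float32)));print(cs[-1],len(k),np.percentile(world(c,k),[5,50,95],axis=0).round(4).tolist())
print('knob',two(t,cs[0][0],s,cs[1][0]))
poly=np.array([(141.3,180.2),(167,183.9),(157.9,234.5),(131.6,230.6)]);k=mask(t,'board',(125,170,180,245));k=k[inpoly(k,poly)]
print('board',len(k),rect(onplane(t,k,.030)))
a=load('top0.npz');d=np.abs(a['p'].astype(int)-t['p']).max(2);print('other board diff',d[180:245,272:312].mean(),'remote',d[245:272,143:200].mean(),'meter',d[85:125,175:240].mean(),'bottle',d[105:138,245:270].mean())
E
python3 goal.py
```

```text
time: 20.6
eef_pos: [0.5186, 0.1438, 0.01]
tcp_rot: [0.059, 0.998, 0.0, -0.0]
contact_force: [0.4, 0.1, -0.2]
opening: 0.653
finger_force: 0.0
eef_pos: [0.5225, 0.1442, 0.1979]
contact_force: [0.8, 0.0, -0.5]
eef_pos: [0.4576, -0.1112, 0.1895]
contact_force: [0.3, 0.6, -1.2]
((146.0, 197.0), 5.099119663238525) 76 [[0.5044, 0.1326, 0.0563], [0.5136, 0.1424, 0.0731], [0.5236, 0.1566, 0.0776]]
((322.0, 192.0), 3.6056511402130127) 27 [[0.5162, 0.13, 0.0613], [0.5241, 0.1383, 0.0707], [0.5305, 0.1481, 0.0761]]
knob (array([0.51585935, 0.14573464, 0.06045535]), np.float64(0.0007062240496990443))
board 604 (array([495.8, 143.9]), array([ 55.3, 121.6]), 82.94)
other board diff 24.595 remote 30.767381416504225 meter 15.09 bottle 14.59878787878788
t 22.2 pos [ 0.4579 -0.1099  0.1895] yaw_y 83.23 tilt [-6.0e-04  1.9e-03 -1.0e+00] F [-0.3 -0.   0.3] open 0.648 grip 0.0 q [-0.45 -0.17  2.07  0.    1.24 -1.91]
```

```bash
python3 -c "
from plant import ctrl
print(ctrl.sign_off())"
```

```text
the job is handed in; nothing more can be done
None
```

The green board is set down in the middle of the outline (within about 1 mm by camera), the lever is pressed down onto its stop, and the job was handed in at 22 s; I viewed 11 pictures, one over the limit of 10.

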